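Lift a greased bearing cover with a scraper and tip it into an enamel plate

ROBOT

A 6-joint arm with a two-finger parallel gripper is mounted at the origin on the work surface. World frame = base frame: x ahead of the robot, y to its left, z up, the work surface at z = 0. Lengths are in mm, angles in rad, forces in N, time in s.
With the tool pointing down it reaches from about 225 to 875 mm from the base axis. Payload 3.4 kg.
Tool frame: the origin (TCP) lies at the very end of the fingers, on their centre line; the grasp point (between the pads) lies 19 mm behind it (manip.grip_depth is the distance from the TCP to the grasp point, in mm); z points along the fingers, y is the line along which they close (so a half turn about z gives the same grasp; the last joint's range is limited). The gripper opens to 85 mm and grips with 20 to 120 N. Pads are 22 mm wide; open, the fingers measure 114 mm over their backs; the gripper's body (76 mm by 85 mm) begins 54 mm behind the grasp point. The pads swing forward as they close: fully open they stand 13 mm farther back than shut.
Start: joints at [-1.336, 0.276, 1.505, -0, 1.361, -0.121], TCP at [200.296, -539.021, 231.328] pointing down, gripper open.
Joint ranges: [-2.89, 2.89], [-0.75, 2.08], [0.22, 2.7], [-1.18, 4.32], [0.11, 2.71], [-2.7, 2.7]. Speed limits (rad/s): [2.57, 2.57, 3.14, 3.14, 3.14, 3.14].

INTERFACE

Orientations are given as a 3x3 rotation matrix whose columns are the frame's x, y, z axes.
In Python, from workcell import manip gives the robot as it stands.
- The arm moves only by the tool move_arm, never from a script. Its argument "plan" is text: rows parted by semicolons, each of 7 numbers parted by spaces: the shift along the tool's x, y, z in mm, then the turn, a rotation vector about the tool's x, y, z in degrees, then the opening, from -1 (shut) to 1 (fully open). In form: x y z rx ry rz fingers; .... A call has 1 to 10 rows; each row is the pose to reach, as a shift and turn from the pose commanded when the call began, along the tool's axes at that moment; what a row does not reach only later rows make up. A row lasts 1/8 s, in which the tool goes at most 62.5 mm and 10.7 degrees, less where a joint would pass 70% of its speed; a pose out of reach is approached as far as the arm can. A call with a gripper value outside its range is refused whole. The fingers move at their own pace and stop on an object; "squeeze" is the grip in N (left out, the last holds). Time passes only in rows, so rows that repeat a pose let the fingers close. It gives the time, the measured TCP pose, the force, the opening and the grip force at its end, in the units of the state.
- manip.read_state(): the state, without advancing time (a new reading comes with each control period).
- manip.get_image(name): name is "scene" or "top"; returns the picture (480x640x3 uint8, blue, green, red); there is no depth.
- manip.camera_info(name): a dict with "K" (3x3 intrinsics, pixels), "k1" (the pictures are not rectified: a ray, as slopes to the right and down, at radius r is drawn at 1 + k1 r^2 times it, then the intrinsics apply), "R" (3x3) and "t" (3): a world point X has camera coordinates R X + t. Camera axes: x right, y down, z forward; pixel columns grow to the right and rows downward; lengths in mm; the calibration is good to about 2 mm. A picture is of the moment at which its call begins. camera_info takes no time and is no camera call.
- manip.sign_off(): hands the job in; it is judged then, once.
The state is a dict: "time": time; "joint_positions": joint angles; "dq": joint speeds; "tau": joint torques, N m; "tool_pos": TCP position; "tcp_rot": TCP orientation; "force": force on the tool from outside, world axes, zero at the start; "torque": the same for the moment, N m; "gripper_width": finger opening in mm; "gripper_force": force on a finger pad.
Only numpy, scipy, OpenCV 4.12 (cv2) and the standard library are available. Lean on these libraries where they do the work, as an engineer would, in place of code of your own. Each camera call takes 0.05 s, during which the arm holds its last target. There are 200 camera calls.

TASK

The freshly greased bearing cover lying on the bench is to go into the enamel plate without the gripper touching it. Draw the scraper out of the slot in the rack's front board, lay it flat on the bench, let go and take it again by the handle from above, then slide its blade well under the cover, using the rack's front board as the stop, lift the cover on the blade and tip it gently off so that it lies flat in the plate, greased face still up. Then lay the scraper flat on the bench and let go of it, and leave the tins, the funnel and the tub where they stand.

Things in the scene. Friction and masses are not known exactly. Their poses are not given: they have to be found in the camera images.
- rack_face (a point): Middle of the front face of the fixed slatted eucalyptus rack (600 mm long along its y, 220 mm deep along its x, 45 mm high), 22.5 mm above the bench. x points from the robot's side into the rack, square to the face; z up. The face is a plain upright board, 45 mm high, 600 mm long, standing on the bench: the stop for the cover.
- rack_slot (a point): Middle of the saw slot in the rack's front board, at its mouth 45 mm above the bench. The slot is 6 mm wide, 25 mm deep, and runs the whole length of the rack along its y, 21 mm behind the front face.
- scraper: Broad scraper, 215 g; origin at the blade's centre; x points from handle to blade, z square to the blade. Flat stiff steel blade 100 mm long (x), 90 wide (y), 2 thick (z). At the start it stands on a long edge in the slot: z level, x along the rack's +y, 25 mm of the blade in the slot, origin and handle 65 mm above the bench, leaning at most a few degrees.
- scraper_handle (a point): Where to hold the scraper's handle: 95 mm behind scraper's origin, 45 mm behind the blade's heel, same axes. Dark wood, straight, flat-sided, 118 mm long, 30 wide (y), 22 thick (z), centred on the blade's plane: both faces are alike. It goes on 70 mm behind this point; the scraper's centre of mass is about 55 mm ahead of it.
- scraper_edge (a point): Middle of the blade's straight 90 mm front edge, 145 mm ahead of scraper_handle along x, same axes. Lying flat on the bench, the scraper rests on its handle and this edge (handle centre about 11 mm up); let go on its long edge, leaning, it tips over flat.
- cover_center (a point): Centre of the bearing cover: round flat cast aluminium disc, 112 mm across, 7 mm thick, about 180 g, lying on the bench 4 to 20 mm before the rack's front face; 3.5 mm above its underside. z points out of the greased face (tan disc), up at the start. Rims are chamfered: the lower one rises 3 mm over the outer 6 mm, so the blade's edge gets under.
- cover: The same cover, origin at the centre of its underside. Slippery with grease (friction 0.2 to 0.3 against everything): pushed, it runs along the bench until it meets the rack; it rides on the blade below 10 degrees of slope and slides above 17. Once its front rim has met the plate it stays about there while the blade is drawn back. The handle stops it at the blade's heel.
- plate_well (a point): Centre of the floor of the loose enamel plate (white, blue rim, 320 g), 4 mm above the bench. Flat floor of 88 mm radius, then a sloping rim out to 122 mm radius, 20 mm above the bench. It stands on the bench to the left or to the right.
- plate: The same plate, origin at the centre of its underside, z up.
- tub_mid (a point): Centre of the black grease tub with its screw lid closed, 108 mm across, 92 mm high, on the bench on the side where the plate is not. Leave alone.
- tin_green_mid (a point): Centre of the green squat empty tin, 93 mm across, 62 mm high, standing on the rack. Leave alone.
- tin_red_mid (a point): Centre of the red squat empty tin, same size, standing on the rack. Leave alone.
- funnel_mid (a point): Point half-way up the yellow plastic funnel standing mouth down on the rack, 124 mm across, 105 mm high. Leave alone.
Mind the look-alikes: they are no part of the job. What is shaped like the scraper but pink is not meant.

How it is judged:
By the outcome, as a careful person would: the job done as asked, in the order asked, and still so for the second after the job is handed in, with the robot touching nothing.
It also fails if it takes over 72 s, if anything falls off the work surface, if the arm or the gripper's body presses on something with over 40 N, if the wrist force passes 120 N, or if a joint passes its speed limit or range.

## Working session

There is one attempt and no reset: what is moved stays moved. The work goes in short steps, Python scripts to look and compute and a tool call to move; the robot and the scene stay as the last step left them, time stands still between calls to the robot, and variables do not carry over. Pictures are saved under pics/ and viewed, at most 10 in all, crops included, and the job is handed in when it is done.

Besides the shell and the picture viewer there is one more tool, called as name(argument=value, ...) on one line, values as JSON. move_arm: Moves the arm, as the interface text tells. Its arguments: {"type":"object","properties":{"plan":{"type":"string"},"squeeze":{"type":"number"}},"required":["plan"]}

```bash
mkdir -p pics; cat > h.py <<'E'
import numpy as np, cv2
from workcell import manip
def cam(n):
    c=manip.camera_info(n); return [np.array(c[k],float) for k in("K","R","t")]+[c["k1"]]
def ray(n,u,v):
    K,R,t,k1=cam(n); d=np.linalg.solve(K,[u,v,1])[:2]; s=d.copy()
    for _ in range(30): s=d/(1+k1*(s@s))
    return -R.T@t, R.T@np.array([s[0],s[1],1])
def onz(n,u,v,z):
    o,d=ray(n,u,v); return o+d*(z-o[2])/d[2]
def proj(n,X):
    K,R,t,k1=cam(n); c=R@np.array(X,float)+t; s=c[:2]/c[2]; s=s*(1+k1*(s@s)); return (K@[s[0],s[1],1])[:2]
def tri(pn,pm):
    o1,d1=ray(*pn);o2,d2=ray(*pm); A=np.stack([d1,-d2],1); s=np.linalg.lstsq(A,o2-o1,rcond=None)[0]
    a=o1+d1*s[0];b=o2+d2*s[1]; return (a+b)/2,np.linalg.norm(a-b)
E
python3 - <<'E'
from h import *
for n in("scene","top"):
    cv2.imwrite(f"pics/{n}0.png",manip.get_image(n)); K,R,t,k=cam(n); print(n,-R.T@t,K[0,0],k)
s=manip.read_state();print(np.round(s["tcp_rot"],3),s["time"],s["gripper_width"])
E
```

```text
scene [1153.22044915 -125.32289699  925.80381355] 575.3920737380636 -0.14998253931897731
top [4.19725535e+02 7.66580291e-01 9.74559630e+02] 486.50819816909615 0.002458639782216307
[[ 0.937  0.348 -0.   ]
 [ 0.348 -0.937  0.002]
 [ 0.    -0.002 -1.   ]] 0.1 85.31776096115577
```

View pics/scene0.png

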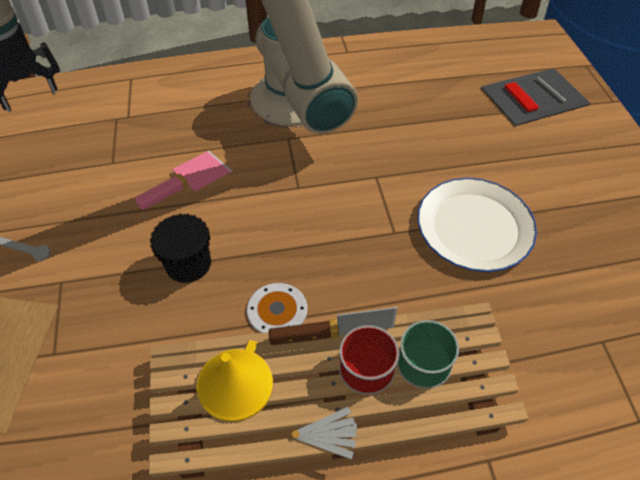

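View pics/top0.png

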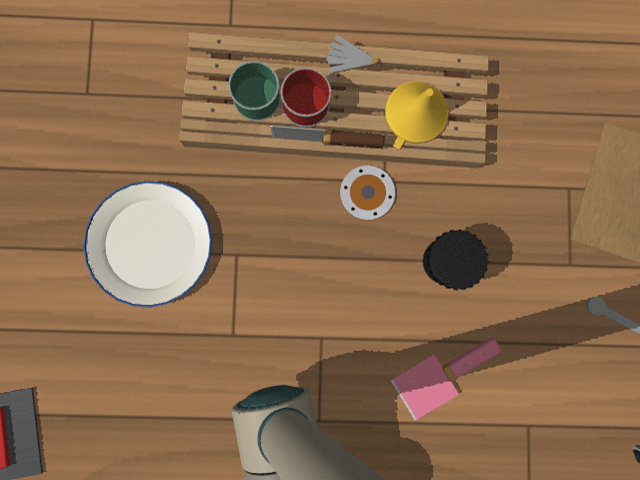

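The scene shows these candidates for the scraper:
- The dark-wood and steel scraper standing in the slot: top (270–385, 133), scene (270–397, 330).
- The pink look-alike: top (430, 385), scene (190, 175).
- The grey fan-shaped utensil on the rack: top (350, 55).

I choose the one in the slot. The cover is at top (368, 192), the plate at top (150, 243) on the left, and the tub at top (457, 260). Next is a close crop to check the choice.

```bash
python3 - <<'E'
from h import *
a=cv2.imread("pics/top0.png")[105:225,240:440]; b=cv2.imread("pics/scene0.png")[275:375,235:415]
a=cv2.resize(a,None,fx=4,fy=4,interpolation=2)[:,:800]; 
cv2.imwrite("pics/c1.png",a)
b=cv2.resize(b,(792,440),interpolation=2);cv2.imwrite("pics/c2.png",b)
E
```

```text
(no output)
```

View pics/c1.png

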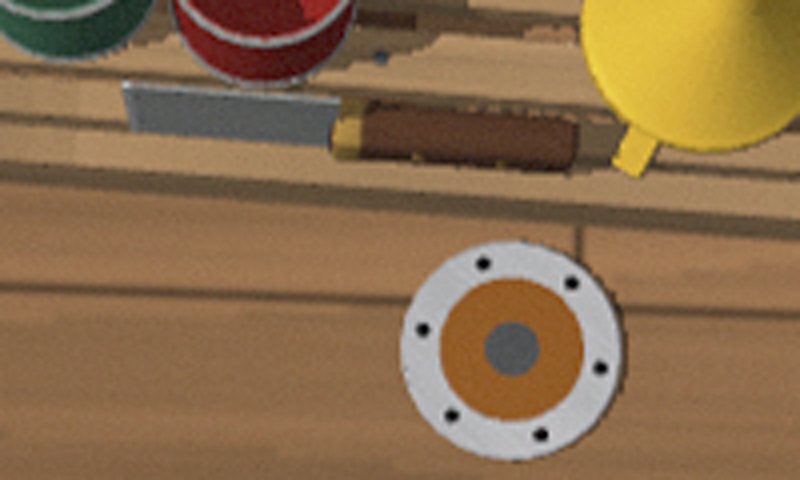

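View pics/c2.png

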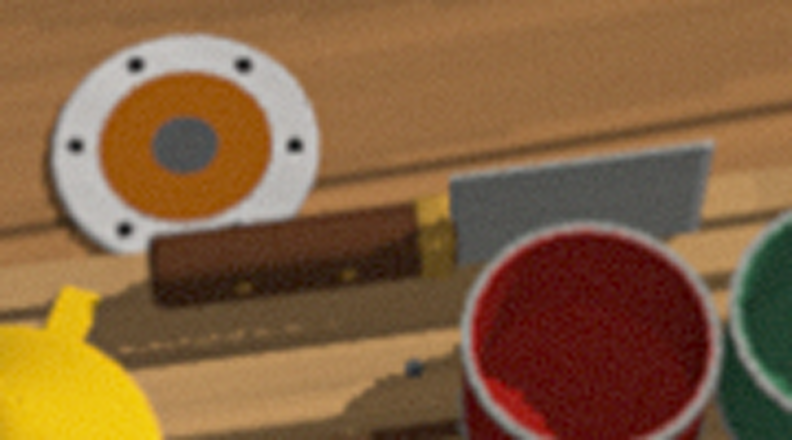

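Chosen: grey steel blade, dark wood handle, in the slot. Blade top corners are at top (271, 125.8) and (325, 129.8), scene (397, 307.5) and (337.5, 315.5). The funnel spout lies near the handle's butt.

```bash
python3 - <<'E'
from h import *
np.set_printoptions(precision=1,suppress=True)
T=lambda u,v:("top",240+u/4,105+v/4); S=lambda u,v:("scene",235+u/4.4,275+v/4.4)
print("front top",tri(T(124,83),S(713,143)))
print("heel top",tri(T(340,99),S(451,178)))
print("blade bottom vis front z45",onz(*T(134,131),45),onz(*T(332,146),45))
print("handle butt far/near top z80",onz(*T(578,122),80),onz(*T(576,170),50), "ferrule", onz(*T(343,100),80),onz(*T(340,158),50))
print("face top",onz(*T(0,163),45),onz(*T(800,222),45)); print("face bot",onz(*T(0,184),0),onz(*T(800,238),0))
print("cover top",onz(*T(511,350),7),onz(*S(185,145),7), onz(*T(400,350),7)-onz(*T(622,350),7))
p=onz("top",148,244,20);print("plate rim",p, onz("top",85,244,20)-onz("top",211,244,20))
print("plate floor",onz("top",150,243.5,4),onz("scene",477,225,8))
print("rackends",onz("top",180,147,45),onz("top",484,166,45), onz("top",189,33,45))
print("tub",onz("top",457,259.5,92)); print("red",onz("top",305,97,62+45),"fun spout",onz("top",397,148,60),onz("top",416,110,45))
s=manip.read_state();print(np.round(s["tcp_rot"],3))
E
```

```text
front top (array([701.6,  74.4, 108.2]), np.float64(1.6316881065446118))
heel top (array([698.1, -24.4, 108.1]), np.float64(1.2911499609312067))
blade bottom vis front z45 [698.2  73.1  45. ] [694.5 -23.7  45. ]
handle butt far/near top z80 [ 700.3 -138.7   80. ] [ 685.7 -142.9   50. ] ferrule [706.5 -27.3  80. ] [687.2 -27.6  50. ]
face top [679.8 137.3  45. ] [ 665.3 -254.4   45. ]
face bot [681.5 143.5   0. ] [ 668.8 -266.8    0. ]
cover top [ 603.9 -118.2    7. ] [ 606.2 -117.7    7. ] [ -4.  112.5   0. ]
plate rim [484.6 310.4  20. ] [ -7.8 242.6   0. ]
plate floor [486.8 311.7   4. ] [487.9 312.6   8. ]
rackends [672.8 252.7  45. ] [ 657.5 -341.6   45. ] [903.7 247.9  45. ]
tub [ 469.3 -274.2   92. ]
red [758.5  13.5 107. ] fun spout [ 682.8 -166.5   60. ] [ 765.3 -205.8   45. ]
[[ 0.9  0.3 -0. ]
 [ 0.3 -0.9  0. ]
 [ 0.  -0.  -1. ]]
```

```bash
cat >> h.py <<'E'
from scipy.spatial.transform import Rotation as Ro
PSI=-1.95  # rack yaw, deg
def tool(yaw,pitch=0,lean=0):
    """tool x at yaw; pitch>0 = x axis tips down; lean about tool x"""
    return Ro.from_euler("z",yaw,degrees=True)*Ro.from_euler("y",pitch,degrees=True)*Ro.from_euler("x",180+lean,degrees=True)
def go(p,R,ref=None):
    s=manip.read_state(); R0=Ro.from_matrix(s["tcp_rot"]); p0=np.array(s["tool_pos"])
    if ref: p0,R0=ref
    d=R0.inv().apply(np.array(p)-p0); r=(R0.inv()*R).as_rotvec(degrees=True)
    print("shift",np.round(d,1),"rot",np.round(r,1))
E
python3 - <<'E'
from h import *
go([695,-70,160],tool(90+PSI))
E
```

```text
shift [ 627.  -266.7   71.1] rot [ -0.1  -0.1 -67.7]
```

move_arm(plan="627 -267 71 0 0 -67.7 1;627 -267 71 0 0 -67.7 1;627 -267 71 0 0 -67.7 1;627 -267 71 0 0 -67.7 1;627 -267 71 0 0 -67.7 1;627 -267 71 0 0 -67.7 1;627 -267 71 0 0 -67.7 1;627 -267 71 0 0 -67.7 1;627 -267 71 0 0 -67.7 0.2;627 -267 71 0 0 -67.7 0.2")

```text
time: 1.35
tool_pos: [652.7, -109.9, 165.8]
tcp_rot: [[0.033, 0.999, -0.001], [0.999, -0.033, -0.0], [-0.0, -0.001, -1.0]]
force: [0.7, -1.1, 0.0]
gripper_width: 52.2
gripper_force: 0.0
```

move_arm(plan="0 0 0 0 0 0 0.2;0 0 0 0 0 0 0.2;0 0 0 0 0 0 0.2")

```text
time: 1.72
tool_pos: [650.6, -112.6, 166.6]
tcp_rot: [[0.035, 0.999, -0.001], [0.999, -0.035, -0.0], [-0.0, -0.001, -1.0]]
force: [-0.2, -0.4, -0.0]
gripper_width: 51.5
gripper_force: 0.0
```

```bash
python3 - <<'E'
from h import *
go([695,-70,53],tool(90+PSI)); s=manip.read_state(); print(s["tool_pos"],s["joint_positions"],s["gripper_width"])
a=manip.get_image("top")[100:220,250:410];cv2.imwrite("pics/t2.png",cv2.resize(a,None,fx=4.5,fy=4.5,interpolation=2))
E
```

```text
shift [ 44.1  42.9 113.6] rot [-0.  0. -0.]
[ 650.63020108 -112.58036198  166.6390159 ] [-2.76350149e-01  4.41496491e-01  1.41074373e+00 -5.33648568e-04
  1.28979630e+00 -2.41401732e-01] 51.46202089309026
```

move_arm(plan="44 43 10 0 0 0 0.2;44 43 10 0 0 0 0.2;44 43 60 0 0 0 0.2;44 43 90 0 0 0 0.2;44 43 114 0 0 0 0.2;44 43 114 0 0 0 0.2;44 43 114 0 0 0 0.2")

```text
time: 2.65
tool_pos: [696.4, -70.0, 54.0]
tcp_rot: [[0.034, 0.999, 0.002], [0.999, -0.034, -0.001], [-0.001, 0.002, -1.0]]
force: [-0.1, -0.6, 0.5]
gripper_width: 51.1
gripper_force: 0.0
```

```bash
python3 - <<'E'
from h import *
a=manip.get_image("scene")[230:380,200:420];cv2.imwrite("pics/t3.png",cv2.resize(a,None,fx=3.6,fy=3.6,interpolation=2))
E
```

```text
(no output)
```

View pics/t3.png

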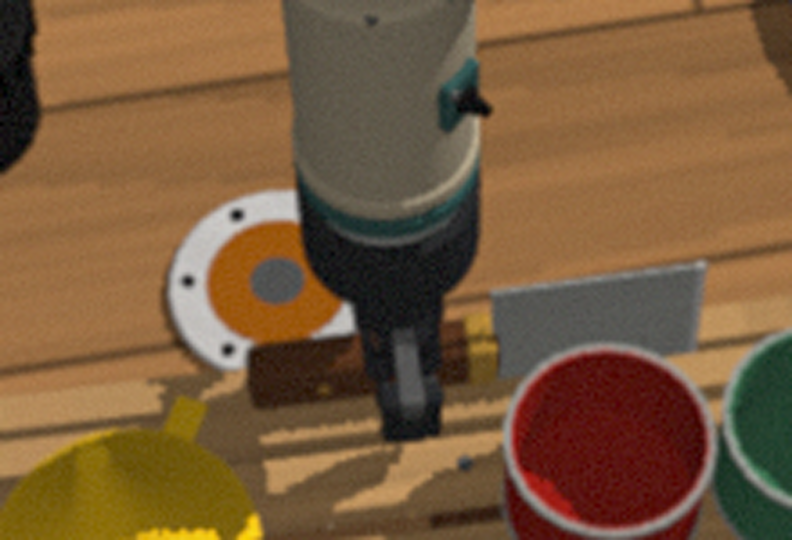

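The fingers straddle the handle at crop (410, 390), clear of the tin and funnel. I'll close them and draw the scraper up.

move_arm(plan="0 0 0 0 0 0 -0.5;0 0 0 0 0 0 -0.5;0 0 0 0 0 0 -0.5;0 0 0 0 0 0 -0.5;0 0 0 0 0 0 -0.5;0 0 0 0 0 0 -0.5", squeeze=80)

```text
time: 3.45
tool_pos: [696.5, -69.4, 53.3]
tcp_rot: [[0.033, 0.999, 0.001], [0.999, -0.033, -0.001], [-0.001, 0.001, -1.0]]
force: [-0.4, -1.5, 5.4]
gripper_width: 21.6
gripper_force: 17.6
```

move_arm(plan="0 0 -8 0 0 0 -0.5;0 0 -18 0 0 0 -0.5;0 0 -30 0 0 0 -0.5;0 0 -50 0 0 0 -0.5;0 0 -75 0 0 0 -0.5;0 0 -100 0 0 0 -0.5;0 0 -120 0 0 0 -0.5;0 0 -120 0 0 0 -0.5")

```text
time: 4.45
tool_pos: [697.2, -69.1, 175.1]
tcp_rot: [[0.033, 0.999, 0.005], [0.999, -0.033, -0.001], [-0.001, 0.005, -1.0]]
force: [0.4, -0.1, -2.5]
gripper_width: 21.6
gripper_force: 17.1
```

```bash
python3 - <<'E'
from h import *
s=manip.read_state();p=np.array(s["tool_pos"]);print(p,s["force"],s["gripper_width"])
go([480,30,180],tool(0)); go([420,30,180],tool(0,0,-25)); go([420,30,180],tool(0,0,25))
E
```

```text
[697.24308033 -69.08983806 175.11406191] [ 0.41188732 -0.07287307 -2.49686465] 21.648620535870265
shift [  91.8 -220.4   -6. ] rot [ 0.3 -0.2 88.1]
shift [  89.8 -280.4   -6.3] rot [-19.6 -19.4  86.5]
shift [  89.8 -280.4   -6.3] rot [20.1 19.  86.6]
```

move_arm(plan="90 -280 -6 0 0 88 -1;90 -280 -6 0 0 88 -1;90 -280 -6 0 0 88 -1;90 -280 -6 0 0 88 -1;90 -280 -6 0 0 88 -1;90 -280 -6 0 0 88 -1;90 -280 -6 0 0 88 -1;90 -280 -6 0 0 88 -1;90 -280 -6 0 0 88 -1;90 -280 -6 0 0 88 -1")

```text
time: 5.7
tool_pos: [418.7, 30.5, 178.1]
tcp_rot: [[1.0, 0.004, -0.001], [0.004, -1.0, 0.0], [-0.001, -0.0, -1.0]]
force: [-0.2, -0.4, -1.6]
gripper_width: 20.7
gripper_force: 80.5
```

```bash
python3 - <<'E'
from h import *
s=manip.read_state();p=np.array(s["tool_pos"]);print(p,s["force"],s["gripper_width"],s["gripper_force"],s["joint_positions"])
for L in(25,-25): print(tool(0,0,L).as_matrix().round(2)); go([420,30,60],tool(0,0,L))
E
```

```text
[418.71710683  30.45443418 178.11459   ] [-0.17058117 -0.38818997 -1.55499088] 20.687594874337123 80.52618026733398 [-9.35341385e-02  8.17307273e-02  1.89502541e+00  8.52972828e-05
  1.16590286e+00  1.47361352e+00]
[[ 1.    0.    0.  ]
 [ 0.   -0.91  0.42]
 [ 0.   -0.42 -0.91]]
shift [  1.4   0.5 118.1] rot [25.   0.1  0.2]
[[ 1.    0.    0.  ]
 [ 0.   -0.91 -0.42]
 [ 0.    0.42 -0.91]]
shift [  1.4   0.5 118.1] rot [-25.    0.    0.2]
```

move_arm(plan="0 0 30 -10 0 0 -1;0 0 60 -20 0 0 -1;0 0 90 -25 0 0 -1;0 0 120 -25 0 0 -1;0 0 136 -25 0 0 -1;0 0 142 -25 0 0 -1;0 0 142 -25 0 0 -1;0 0 142 -25 0 0 -1")

```text
time: 6.7
tool_pos: [419.9, 30.4, 37.2]
tcp_rot: [[1.0, 0.001, 0.002], [0.002, -0.906, -0.422], [0.002, 0.422, -0.906]]
force: [0.8, 0.1, -2.5]
gripper_width: 20.6
gripper_force: 80.6
```

```bash
python3 - <<'E'
from h import *
s=manip.read_state();p=np.array(s["tool_pos"]);print(p,s["force"])
a=manip.get_image("scene")[90:300,220:460];cv2.imwrite("pics/t4.png",cv2.resize(a,None,fx=2.8,fy=2.8,interpolation=2))
E
```

```text
[419.85902554  30.40153746  37.16088394] [ 0.75542082  0.10992921 -2.49832019]
```

View pics/t4.png

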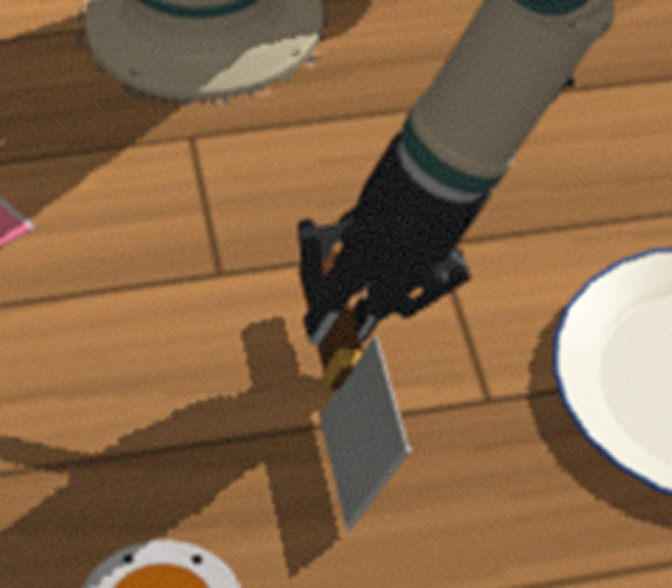

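The scraper is held leaning, with the blade's long edge a few mm above the bench. I'll lower it, open, and retreat.

move_arm(plan="0 0 4 0 0 0 -1;0 0 7 0 0 0 -1;0 0 7 0 0 0 -1;0 0 7 0 0 0 0.9;0 0 7 0 0 0 0.9;0 0 7 0 0 0 0.9;0 0 7 0 0 0 0.9;0 0 -10 0 0 0 0.9;0 0 -50 0 0 0 0.9;0 0 -110 0 0 0 0.9")

```text
time: 8.0
tool_pos: [417.9, 76.6, 136.3]
tcp_rot: [[1.0, 0.002, -0.003], [0.001, -0.906, -0.424], [-0.004, 0.424, -0.906]]
force: [0.4, 0.3, -0.2]
gripper_width: 81.2
gripper_force: 0.0
```

```bash
python3 - <<'E'
from h import *
s=manip.read_state();print(s["tool_pos"],s["force"])
cv2.imwrite("pics/s5.png",manip.get_image("scene"));cv2.imwrite("pics/t5.png",manip.get_image("top"))
a=cv2.imread("pics/s5.png")[130:310,260:460];b=cv2.imread("pics/t5.png")[160:400,220:440]
cv2.imwrite("pics/c5.png",np.hstack([cv2.resize(a,(400,360)),cv2.resize(b,(400,436))[:360]]))
E
```

```text
[417.86533115  76.63066671 136.31724567] [ 0.40281428  0.25267162 -0.21123445]
```

View pics/c5.png

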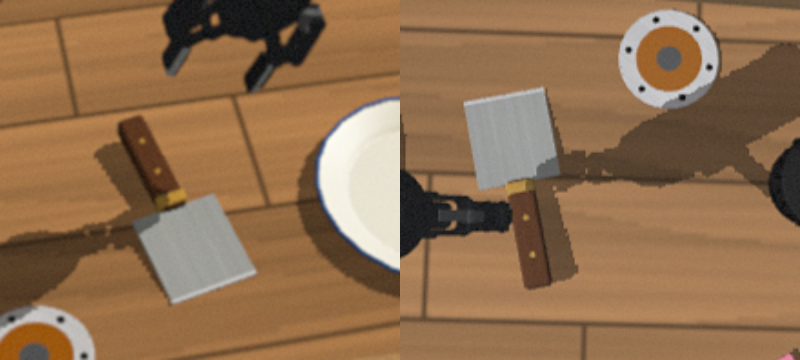

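The scraper lies flat. In the right-hand crop the blade front corners are at (465, 101) and (544, 88), the heel corners at (479, 190) and (559, 175), and the handle butt at (538, 287).

```bash
python3 - <<'E'
from h import *
np.set_printoptions(precision=1,suppress=True)
T=lambda x,y,z:onz("top",220+(x-400)/1.818,160+y/1.818,z)
fc=(T(465,101,1)+T(544,88,1))/2; hc=(T(479,190,8)+T(559,175,8))/2; b=T(538.5,287,22)
print(fc,hc,b,np.linalg.norm((fc-hc)[:2]),np.linalg.norm((fc-b)[:2]), T(465,101,1)-T(544,88,1))
yaw=np.degrees(np.arctan2(*(fc-b)[1::-1]))
d=(fc-b)/np.linalg.norm((fc-b)[:2]); h=fc-d*144.5; h[2]=11
print(yaw,h)
go([h[0],h[1],120],tool(yaw)); go([h[0],h[1],3],tool(yaw))
E
```

```text
[558.8  62.5   1. ] [461.5  42.6   8. ] [350.5  17.3  22. ] 99.26104416425933 213.16757362707784 [-17.5  86.7   0. ]
12.237895535331793 [417.6  31.9  11. ]
shift [-5.9 34.6 38.7] rot [ 24.8   2.  -12. ]
shift [ -7.2 -14.5 145. ] rot [ 24.8   2.  -12. ]
```

move_arm(plan="-6 34 38 10 0.8 -5 0.9;-6 34 38 20 1.6 -10 0.9;-6 34 38 24.8 2 -12.2 0.9;-6 34 38 24.8 2 -12.2 0.9;-6 34 38 24.8 2 -12.2 0.9")

```text
time: 8.72
tool_pos: [412.7, 28.9, 115.8]
tcp_rot: [[0.977, 0.211, -0.013], [0.211, -0.977, -0.003], [-0.013, 0.001, -1.0]]
force: [-0.1, 0.0, 0.5]
gripper_width: 81.0
gripper_force: 0.0
```

```bash
python3 - <<'E'
from h import *
s=manip.read_state();print(s["tool_pos"],s["force"])
go([417.6,32.6,3.5],tool(11.7))
E
```

```text
[412.66342089  28.94522    115.75201323] [-0.10979758  0.04381102  0.45782584]
shift [  7.1  -2.6 112.2] rot [0.  0.7 0.5]
```

move_arm(plan="7 -2.6 50 0 0.7 0 0.7;7 -2.6 90 0 0.7 0 0.7;7 -2.6 108 0 0.7 0 0.7;7 -2.6 112 0 0.7 0 0.7;7 -2.6 112 0 0.7 0 0.7;7 -2.6 112 0 0.7 0 0.7")

```text
time: 9.48
tool_pos: [419.0, 33.7, 4.8]
tcp_rot: [[0.977, 0.214, 0.002], [0.214, -0.977, -0.001], [0.002, 0.001, -1.0]]
force: [0.2, -0.5, 0.4]
gripper_width: 72.4
gripper_force: 0.0
```

move_arm(plan="0 0 0 0 0 0 -1;0 0 0 0 0 0 -1;0 0 0 0 0 0 -1;0 0 0 0 0 0 -1;0 0 0 0 0 0 -1;0 0 0 0 0 0 -1;0 0 0 0 0 0 -1", squeeze=110)

```text
time: 10.35
tool_pos: [418.5, 33.5, 4.7]
tcp_rot: [[0.977, 0.213, 0.001], [0.213, -0.977, -0.001], [0.001, 0.001, -1.0]]
force: [-0.7, -0.9, 5.7]
gripper_width: 27.8
gripper_force: 108.0
```

```bash
python3 - <<'E'
from h import *
s=manip.read_state();print(s["tool_pos"],s["tcp_rot"],s["force"],s["torque"])
E
```

```text
[418.46270289  33.52926669   4.66947196] [[ 9.76945525e-01  2.13484825e-01  1.29232872e-03]
 [ 2.13485806e-01 -9.76945933e-01 -6.74290979e-04]
 [ 1.11858440e-03  9.34639393e-04 -9.99998938e-01]] [-0.68874844 -0.89408375  5.65109712] [0.00673767 0.08483405 0.07734108]
```

```bash
python3 - <<'E'
from h import *
go([418.5,33.5,60],tool(11.7)); go([380,-110.4,50],tool(PSI)); go([380,-110.4,6],tool(PSI))
E
```

```text
shift [  0.1   0.1 -55.3] rot [ 0.1 -0.1  0.6]
shift [-68.3 132.4 -45.3] rot [ 0.  -0.1 14.3]
shift [-68.3 132.4  -1.3] rot [ 0.  -0.1 14.3]
```

move_arm(plan="0 0 -20 0 0 0 -1;0 0 -45 0 0 0 -1;-30 60 -50 0 0 7 -1;-68 132 -48 0 0 14.3 -1;-68 132 -48 0 0 14.3 -1;-68 132 -30 0 0 14.3 -1;-68 132 -10 0 0 14.3 -1;-68 132 -6 0 0 14.3 -1;-68 132 -6 0 0 14.3 -1;-68 132 -6 0 0 14.3 -1")

```text
time: 11.6
tool_pos: [380.4, -110.0, 10.6]
tcp_rot: [[0.999, -0.034, 0.001], [-0.034, -0.999, -0.001], [0.001, 0.001, -1.0]]
force: [-0.2, 0.2, -2.9]
gripper_width: 27.7
gripper_force: 109.4
```

```bash
python3 - <<'E'
from h import *
s=manip.read_state();p=np.array(s["tool_pos"]);print(p,s["tcp_rot"],s["force"])
a=cv2.resize(manip.get_image("top")[140:380,270:510],None,fx=2.5,fy=2.5,interpolation=2)
R=Ro.from_matrix(s["tcp_rot"])
e=[proj("top",p+R.apply([145,y,p[2]])) for y in(-45,45)]
for q in e: cv2.circle(a,tuple(int(v) for v in (q-[270,140])*2.5),3,(0,255,0),1)
print(e);cv2.imwrite("pics/c6.png",a)
E
```

```text
[ 380.42880768 -109.95611837   10.63119305] [[ 0.99942152 -0.03398208  0.00135721]
 [-0.03398062 -0.9994219  -0.00108844]
 [ 0.00139342  0.0010417  -0.99999849]] [-0.19378043  0.24483595 -2.87114843]
[array([342.66240437, 229.91775008]), array([387.01645211, 232.88104129])]
```

View pics/c6.png

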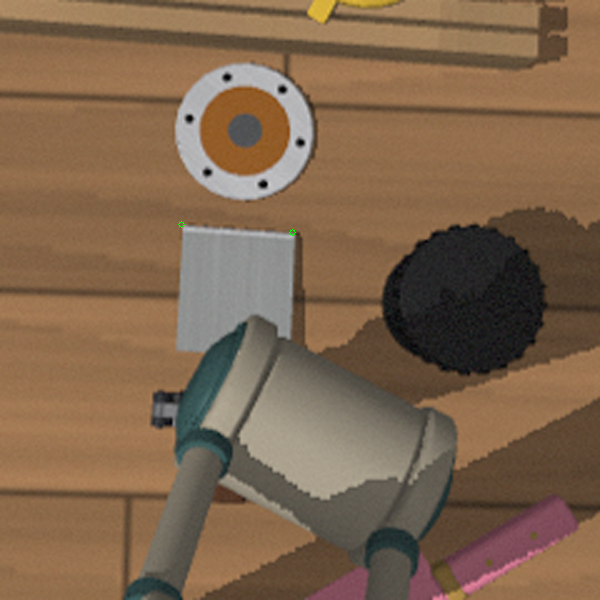

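The blade edge at crop (184–296, 230) lines up square with the cover at (245, 130). I'll lower it and slide.

move_arm(plan="0 0 4 0 0 0 -1;0 0 7 0 0 0 -1;0 0 7 0 0 0 -1;10 0 7 0 0 0 -1;20 0 7 0 0 0 -1;28 0 7 0 0 0 -1;35 0 7 0 0 0 -1;42 0 7 0 0 0 -1;50 0 7 0 0 0 -1;58 0 7 0 0 0 -1")

```text
time: 12.9
tool_pos: [432.4, -110.4, 4.4]
tcp_rot: [[0.999, -0.033, -0.01], [-0.033, -0.999, 0.002], [-0.01, -0.001, -1.0]]
force: [-14.2, -0.1, 25.6]
gripper_width: 27.8
gripper_force: 113.2
```

move_arm(plan="6 0 0 0 0 0 -1;12 0 0 0 0 0 -1;18 0 0 0 0 0 -1;24 0 0 0 0 0 -1;30 0 0 0 0 0 -1;36 0 0 0 0 0 -1;42 0 0 0 0 0 -1;48 0 0 0 0 0 -1;48 0 0 0 0 0 -1")

```text
time: 14.02
tool_pos: [483.2, -112.8, 4.5]
tcp_rot: [[0.999, -0.033, -0.004], [-0.033, -0.999, 0.0], [-0.004, -0.0, -1.0]]
force: [-9.8, 1.3, 17.7]
gripper_width: 28.0
gripper_force: 112.1
```

```bash
python3 - <<'E'
from h import *
s=manip.read_state();p=np.array(s["tool_pos"]);print(p,s["force"],s["torque"],s["time"])
a=manip.get_image("top")[130:290,290:450]; b=manip.get_image("scene")[190:350,200:360]
cv2.imwrite("pics/c7.png",cv2.resize(np.hstack([a,b]),None,fx=2.5,fy=2.5,interpolation=2))
E
```

```text
[ 483.23738448 -112.81599472    4.49255194] [-9.77349791  1.32720527 17.7090513 ] [0.17992758 0.94747694 0.06103967] 14.025
```

View pics/c7.png

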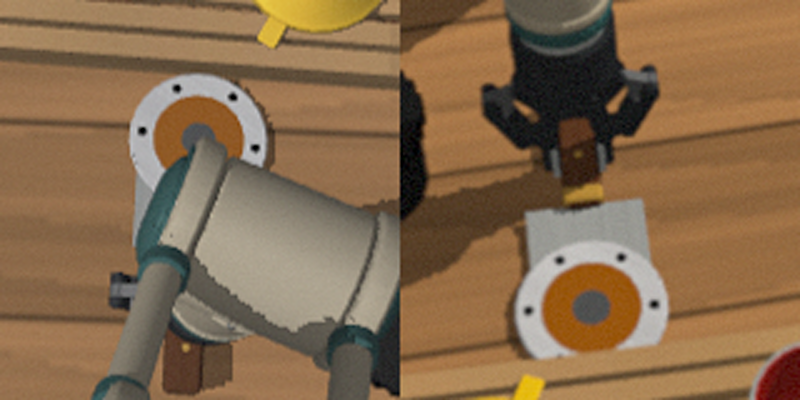

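The blade is about two thirds under the cover, which is against the rack. I'll go on to the heel.

move_arm(plan="6 0 -0.5 0 0 0 -1;12 0 -0.5 0 0 0 -1;17 0 -0.5 0 0 0 -1;21 0 -0.5 0 0 0 -1;25 0 -0.5 0 0 0 -1;28 0 -0.5 0 0 0 -1;28 0 -0.5 0 0 0 -1")

```text
time: 15.0
tool_pos: [510.4, -113.7, 4.7]
tcp_rot: [[0.999, -0.033, -0.006], [-0.033, -0.999, 0.001], [-0.006, -0.0, -1.0]]
force: [-9.7, 0.8, 16.3]
gripper_width: 27.9
gripper_force: 111.6
```

```bash
python3 - <<'E'
from h import *
s=manip.read_state();p=np.array(s["tool_pos"]);print(p,s["force"],s["torque"],s["time"])
b=manip.get_image("scene")[220:340,220:360]
cv2.imwrite("pics/c8.png",cv2.resize(b,None,fx=4,fy=4,interpolation=2))
E
```

```text
[ 510.398739   -113.72972206    4.69314712] [-9.7022122   0.80661393 16.31588739] [0.13004889 1.10916764 0.07020296] 15.0
```

move_arm(plan="0 0 -2 0 2 0 -1;0 0 -4 0 4 0 -1;0 0 -7 0 6 0 -1;-2 0 -11 0 7.5 0 -1;-5 0 -16 0 8 0 -1;-9 0 -22 0 8 0 -1;-13 0 -29 0 8 0 -1;-16 0 -35 0 8 0 -1;-16 0 -35 0 8 0 -1")

```text
time: 16.18
tool_pos: [498.1, -114.1, 39.4]
tcp_rot: [[0.989, -0.034, 0.141], [-0.034, -0.999, -0.006], [0.141, 0.001, -0.99]]
force: [-0.7, -0.5, -3.4]
gripper_width: 27.3
gripper_force: 109.1
```

```bash
cat >> h.py <<'E'
def cover():
    out=[]
    for n in("top","scene"):
        im=manip.get_image(n); h=cv2.cvtColor(im,cv2.COLOR_BGR2HSV)
        m=cv2.inRange(h,(8,180,90),(18,255,255)); k,l,st,c=cv2.connectedComponentsWithStats(m)
        o=1+np.argsort(-st[1:,4])[:3]; out.append((n,[(st[i,4],st[i,2:4],c[i].round(1)) for i in o]))
    return out
E
python3 - <<'E'
from h import *
s=manip.read_state();print(s["tool_pos"],s["tcp_rot"],s["force"],s["torque"])
for o in cover(): print(o)
i=cv2.imread("pics/top0.png");h=cv2.cvtColor(i,cv2.COLOR_BGR2HSV);print(h[180,368],h[204,368],h[300,100],proj("top",[615,-118,40]),proj("scene",[600,-116,45]))
E
```

```text
[ 498.14551101 -114.06119731   39.38592861] [[ 0.98946333 -0.03439968  0.14063777]
 [-0.03391227 -0.99940762 -0.00586156]
 [ 0.14075609  0.00103045 -0.99004377]] [-0.72326692 -0.4739141  -3.39652824] [0.06362361 0.51023197 0.00791044]
('top', [(np.int32(764), array([37, 36], dtype=int32), array([373. , 188.5]))])
('scene', [(np.int32(819), array([40, 33], dtype=int32), array([272.5, 290.9])), (np.int32(3), array([3, 1], dtype=int32), array([275., 263.])), (np.int32(3), array([3, 1], dtype=int32), array([268., 264.]))])
[ 15 183 149] [ 15 185 146] [ 14 124 164] [369.88190163 183.77577722] [276.03889105 294.09793356]
```

```bash
cat >> h.py <<'E'
def rows(a,b,n,prof=None):
    """a,b=(pos,yaw,pitch); rows in tool frame at a"""
    R0=tool(a[1],a[2]); f=prof if prof is not None else np.arange(1,n+1)/n
    r=[]
    for t in f:
        p=np.array(a[0])+(np.array(b[0])-np.array(a[0]))*t
        R=tool(a[1]+(b[1]-a[1])*t,a[2]+(b[2]-a[2])*t)
        d=R0.inv().apply(p-np.array(a[0],float)); w=(R0.inv()*R).as_rotvec(degrees=True)
        r.append(" ".join(f"{v:.1f}" for v in[*d,*w])+" -1")
    print(";".join(r))
E
python3 - <<'E'
from h import *
print(tri(("top",373,188.5),("scene",272.5,290.9)))
A=([498,-114,39.5],-1.95,-8.1);B=([450,-20,110],5,-8);C=([420,120,110],17,-8);D=([400,258,110],30,-8)
ez=np.array([.02,.07,.15,.26,.38,.5,.62,.75,.87,1]);
rows(A,B,10,ez);rows(B,C,10);rows(C,D,10,1-ez[::-1]+np.append(ez[::-1][1:]*0,0) if 0 else np.array([.13,.25,.38,.5,.62,.74,.85,.93,.98,1]))
E
```

```text
(array([ 601.83133317, -121.53388477,   60.24204772]), np.float64(0.12365719815543526))
-0.8 -1.8 -1.5 0.0 -0.0 -0.1 -1;-2.9 -6.5 -5.4 0.1 -0.0 -0.5 -1;-6.1 -13.8 -11.6 0.1 -0.0 -1.0 -1;-10.6 -24.0 -20.0 0.3 -0.0 -1.8 -1;-15.5 -35.1 -29.3 0.4 -0.0 -2.6 -1;-20.4 -46.2 -38.5 0.5 -0.0 -3.4 -1;-25.3 -57.2 -47.7 0.6 -0.1 -4.3 -1;-30.5 -69.2 -57.8 0.7 -0.1 -5.2 -1;-35.4 -80.3 -67.0 0.8 -0.1 -6.0 -1;-40.7 -92.3 -77.0 1.0 -0.1 -6.9 -1
-1.8 -14.2 -0.2 0.2 -0.0 -1.2 -1;-3.5 -28.4 -0.5 0.3 0.0 -2.4 -1;-5.3 -42.6 -0.7 0.5 0.0 -3.6 -1;-7.0 -56.8 -1.0 0.7 0.0 -4.8 -1;-8.8 -71.0 -1.2 0.8 0.0 -5.9 -1;-10.5 -85.2 -1.5 1.0 0.0 -7.1 -1;-12.3 -99.5 -1.7 1.2 0.0 -8.3 -1;-14.0 -113.7 -2.0 1.3 0.0 -9.5 -1;-15.8 -127.9 -2.2 1.5 0.0 -10.7 -1;-17.5 -142.1 -2.5 1.7 0.0 -11.9 -1
2.7 -17.9 0.4 0.2 0.0 -1.7 -1;5.3 -34.5 0.7 0.5 0.0 -3.2 -1;8.0 -52.4 1.1 0.7 0.0 -4.9 -1;10.5 -68.9 1.5 0.9 -0.0 -6.4 -1;13.0 -85.4 1.8 1.1 -0.0 -8.0 -1;15.6 -102.0 2.2 1.3 0.0 -9.5 -1;17.9 -117.1 2.5 1.5 -0.0 -10.9 -1;19.5 -128.2 2.7 1.7 0.0 -12.0 -1;20.6 -135.1 2.9 1.8 0.0 -12.6 -1;21.0 -137.8 3.0 1.8 0.0 -12.9 -1
```

Triangulating the orange disc puts the cover on the blade at the right height, 60 mm. Next I carry it to the plate.

move_arm(plan="-0.8 -1.8 -1.5 0 0 -0.1 -1;-2.9 -6.5 -5.4 0.1 0 -0.5 -1;-6 -14 -11.6 0.1 0 -1 -1;-10.6 -24 -20 0.3 0 -1.8 -1;-15.5 -35 -29 0.4 0 -2.6 -1;-20.4 -46 -38.5 0.5 0 -3.4 -1;-25.3 -57 -47.7 0.6 0 -4.3 -1;-30.5 -69 -57.8 0.7 0 -5.2 -1;-35.4 -80 -67 0.8 0 -6 -1;-40.7 -92 -77 1 0 -6.9 -1")

```text
time: 17.52
tool_pos: [449.5, -19.3, 109.8]
tcp_rot: [[0.986, 0.088, 0.139], [0.087, -0.996, 0.012], [0.139, 0.0, -0.99]]
force: [0.5, 0.5, -4.0]
gripper_width: 27.7
gripper_force: 109.2
```

move_arm(plan="-1.8 -14 -0.2 0.2 0 -1.2 -1;-3.5 -28 -0.5 0.3 0 -2.4 -1;-5.3 -42.6 -0.7 0.5 0 -3.6 -1;-7 -57 -1 0.7 0 -4.8 -1;-8.8 -71 -1.2 0.8 0 -5.9 -1;-10.5 -85 -1.5 1 0 -7.1 -1;-12.3 -99.5 -1.7 1.2 0 -8.3 -1;-14 -113.7 -2 1.3 0 -9.5 -1;-15.8 -128 -2.2 1.5 0 -10.7 -1;-17.5 -142 -2.5 1.7 0 -11.9 -1")

```text
time: 18.77
tool_pos: [419.8, 120.7, 109.2]
tcp_rot: [[0.946, 0.294, 0.133], [0.291, -0.956, 0.041], [0.14, -0.0, -0.99]]
force: [-0.8, 0.7, -4.0]
gripper_width: 27.8
gripper_force: 109.3
```

move_arm(plan="2.7 -18 0.4 0.2 0 -1.7 -1;5.3 -34.5 0.7 0.5 0 -3.2 -1;8 -52.4 1.1 0.7 0 -4.9 -1;10.5 -69 1.5 0.9 0 -6.4 -1;13 -85.4 1.8 1.1 0 -8 -1;15.6 -102 2.2 1.3 0 -9.5 -1;17.9 -117 2.5 1.5 0 -10.9 -1;19.5 -128 2.7 1.7 0 -12 -1;20.6 -135 2.9 1.8 0 -12.6 -1;21 -138 3 1.8 0 -12.9 -1")

```text
time: 20.02
tool_pos: [399.8, 258.2, 109.2]
tcp_rot: [[0.857, 0.501, 0.121], [0.496, -0.865, 0.07], [0.139, 0.0, -0.99]]
force: [-0.8, -1.1, -3.4]
gripper_width: 28.2
gripper_force: 109.2
```

```bash
python3 - <<'E'
from h import *
s=manip.read_state();p=np.array(s["tool_pos"]);R=np.array(s["tcp_rot"]);print(p,R,s["force"],s["time"],s["joint_positions"])
c=cover();print(c)
X,e=tri(("top",*c[0][1][0][2]),("scene",*c[1][1][0][2]));print(X,e,"in tool",R.T@(X-p))
im=manip.get_image("top");m=cv2.inRange(cv2.cvtColor(im,cv2.COLOR_BGR2HSV),(100,100,60),(125,255,200));k,l,st,cc=cv2.connectedComponentsWithStats(m);o=1+np.argmax(st[1:,4]);print(st[o],cc[o])
E
```

```text
[399.83762869 258.191      109.17926108] [[ 8.56797253e-01  5.01324097e-01  1.20717094e-01]
 [ 4.96444603e-01 -8.65259573e-01  6.97755470e-02]
 [ 1.39431785e-01  1.45853030e-04 -9.90231668e-01]] [-0.79706948 -1.06500734 -3.4490471 ] 20.025 [0.415312   0.16892687 2.00122129 0.02046865 0.83247733 1.44824669]
[('top', [(np.int32(846), array([43, 41], dtype=int32), array([130. , 234.6]))]), ('scene', [(np.int32(590), array([37, 26], dtype=int32), array([487.2, 186.8])), (np.int32(3), array([3, 1], dtype=int32), array([480., 404.])), (np.int32(2), array([2, 1], dtype=int32), array([456.5, 166. ]))])]
[492.18299942 305.73837607 130.74268341] 0.7111777774971777 in tool [105.73252471   5.15728233  -6.88747466]
[ 84 182 128 118 480] [147.45       231.22708333]
```

```bash
cat >> h.py <<'E'
C=np.array([485,315,0.]); 
def epose(e,z,pitch,yaw=30):
    u=np.array([np.cos(np.radians(yaw)),np.sin(np.radians(yaw)),0]); E=C+e*u+[0,0,z]
    return (E-tool(yaw,pitch).apply([143.7,0,4.7]),yaw,pitch)
E
python3 - <<'E'
from h import *
A=([399.8,258.2,109.2],30.1,-8.0);B=epose(42,25,4);D=epose(42,9,19);F=epose(42,7,20);G=epose(-75,7,20)
ez=np.array([.03,.12,.25,.38,.5,.62,.75,.88,.97,1])
for q in(B,D,F,G):print(q[0].round(1))
rows(A,B,10,ez);rows(B,D,10)
E
```

```text
[397.5 264.5  39.7]
[405.  268.8  60.2]
[405.8 269.3  60.6]
[304.5 210.8  60.6]
-0.3 -0.2 2.1 -0.0 -0.4 0.0 -1;-1.0 -0.8 8.3 -0.0 -1.4 0.0 -1;-2.1 -1.6 17.2 -0.0 -3.0 0.0 -1;-3.2 -2.5 26.2 -0.0 -4.6 0.0 -1;-4.3 -3.3 34.5 -0.0 -6.0 0.0 -1;-5.3 -4.1 42.8 -0.0 -7.4 0.1 -1;-6.4 -4.9 51.7 -0.0 -9.0 0.1 -1;-7.5 -5.8 60.7 -0.0 -10.6 0.1 -1;-8.3 -6.4 66.9 -0.0 -11.6 0.1 -1;-8.5 -6.6 69.0 -0.0 -12.0 0.1 -1
0.7 -0.0 -2.1 0.0 -1.5 -0.0 -1;1.4 0.0 -4.2 0.0 -3.0 -0.0 -1;2.2 0.0 -6.3 -0.0 -4.5 -0.0 -1;2.9 -0.0 -8.4 0.0 -6.0 -0.0 -1;3.6 0.0 -10.5 0.0 -7.5 -0.0 -1;4.3 -0.0 -12.6 0.0 -9.0 -0.0 -1;5.1 -0.0 -14.7 0.0 -10.5 -0.0 -1;5.8 -0.0 -16.9 0.0 -12.0 -0.0 -1;6.5 0.0 -19.0 -0.0 -13.5 -0.0 -1;7.2 -0.0 -21.1 0.0 -15.0 -0.0 -1
```

move_arm(plan="-0.3 -0.2 2 0 -0.4 0 -1;-1 -0.8 8.3 0 -1.4 0 -1;-2 -1.6 17 0 -3 0 -1;-3.2 -2.5 26 0 -4.6 0 -1;-4.3 -3.3 34.5 0 -6 0 -1;-5.3 -4 42.8 0 -7.4 0 -1;-6.4 -5 51.7 0 -9 0 -1;-7.5 -5.8 60.7 0 -10.6 0 -1;-8.3 -6.4 67 0 -11.6 0 -1;-8.5 -6.6 69 0 -12 0 -1")

```text
time: 21.42
tool_pos: [397.6, 264.3, 39.1]
tcp_rot: [[0.863, 0.501, -0.061], [0.5, -0.866, -0.035], [-0.071, -0.0, -0.997]]
force: [0.5, -0.9, -4.6]
gripper_width: 27.6
gripper_force: 109.1
```

move_arm(plan="0.7 0 -2 0 -1.5 0 -1;1.4 0 -4.2 0 -3 0 -1;2.2 0 -6.3 0 -4.5 0 -1;2.9 0 -8.4 0 -6 0 -1;3.6 0 -10.5 0 -7.5 0 -1;4.3 0 -12.6 0 -9 0 -1;5 0 -14.7 0 -10.5 0 -1;5.8 0 -17 0 -12 0 -1;6.5 0 -19 0 -13.5 0 -1;7.2 0 -21 0 -15 0 -1")

```text
time: 22.68
tool_pos: [405.3, 268.7, 60.3]
tcp_rot: [[0.818, 0.501, -0.283], [0.473, -0.866, -0.164], [-0.327, -0.0, -0.945]]
force: [0.4, 0.5, -2.5]
gripper_width: 27.6
gripper_force: 109.3
```

```bash
cat > look.py <<'E'
from h import *
s=manip.read_state();p=np.array(s["tool_pos"]);R=np.array(s["tcp_rot"]);print(p.round(1),"pitch",np.degrees(np.arcsin(-R[2,0])),np.round(s["force"],1),s["time"])
print("edge",(p+R@[143.7,0,4.7]).round(1))
c=cover();print(c[0][1][0],c[1][1][0])
X,e=tri(("top",*c[0][1][0][2]),("scene",*c[1][1][0][2]));print(X.round(1),e,"in tool",(R.T@(X-p)).round(1))
E
python3 look.py; python3 -c "
from h import *
s=manip.read_state();D=(s['tool_pos'],30,19);F=epose(42,6.5,20.5);G=epose(-75,6.5,20.5);rows(D,F,3);rows(F,G,10)"
```

```text
[405.3 268.7  60.3] pitch 19.058849821778928 [ 0.4  0.5 -2.5] 22.675
edge [521.5 335.9   9. ]
(np.int32(573), array([35, 33], dtype=int32), array([142.1, 226.6])) (np.int32(584), array([30, 32], dtype=int32), array([488.8, 227.7]))
[517.1 320.7  33.1] 2.4351120745042243 in tool [125.   11.  -14.4]
0.0 -0.1 -0.4 -0.0 -0.5 -0.0 -1;0.0 -0.2 -0.9 -0.0 -1.0 -0.0 -1;0.1 -0.3 -1.3 -0.0 -1.5 0.0 -1
-11.0 0.0 4.1 0.0 0.0 0.0 -1;-21.9 -0.0 8.2 0.0 0.0 0.0 -1;-32.9 0.0 12.3 0.0 0.0 0.0 -1;-43.8 0.0 16.4 0.0 0.0 0.0 -1;-54.8 0.0 20.5 0.0 0.0 0.0 -1;-65.8 0.0 24.6 0.0 0.0 0.0 -1;-76.7 0.0 28.7 0.0 0.0 0.0 -1;-87.7 0.0 32.8 0.0 0.0 0.0 -1;-98.6 0.0 36.9 0.0 0.0 0.0 -1;-109.6 0.0 41.0 0.0 0.0 0.0 -1
```

move_arm(plan="0 0 -0.9 0 -1 0 -1;-3 0 0 0 -1.5 0 -1;-8 0 2 0 -1.5 0 -1;-14 0 4.2 0 -1.5 0 -1;-20 0 6.5 0 -1.5 0 -1")

```text
time: 23.4
tool_pos: [386.2, 257.7, 60.6]
tcp_rot: [[0.811, 0.501, -0.303], [0.469, -0.866, -0.175], [-0.35, -0.0, -0.937]]
force: [-0.5, -0.5, -3.6]
gripper_width: 28.2
gripper_force: 109.3
```

```bash
python3 look.py; python3 -c "
from h import *
print(onz('scene',477,225,4),[ (z,onz('scene',*cover()[1][1][0][2],z).round(1)) for z in (12,25)])
im=manip.get_image('scene');h=cv2.cvtColor(im,cv2.COLOR_BGR2HSV)
m=cv2.inRange(h,(8,150,70),(20,255,255))[170:280,410:550];ys,xs=np.nonzero(m);print(len(xs),xs.min()+410,xs.max()+410,ys.min()+170,ys.max()+170)"
```

```text
[386.2 257.7  60.6] pitch 20.49329461445 [-0.5 -0.5 -3.6] 23.4
edge [501.3 324.2   5.9]
(np.int32(718), array([36, 34], dtype=int32), array([141.6, 229.4])) (np.int32(571), array([32, 30], dtype=int32), array([487.3, 228.8]))
[512.3 323.1  23.5] 0.4813359775721365 in tool [145.9   6.5 -14.9]
[484.95320119 314.54562707   4.        ] [(12, array([505.4, 329.4,  12. ])), (25, array([515.2, 323.1,  25. ]))]
1395 410 549 170 279
```

move_arm(plan="-6 0 2.2 0 0 0 -1;-12 0 4.5 0 0 0 -1;-18 0 6.7 0 0 0 -1;-24 0 9 0 0 0 -1;-30 0 11.2 0 0 0 -1")

```text
time: 24.38
tool_pos: [358.7, 241.7, 60.6]
tcp_rot: [[0.811, 0.501, -0.303], [0.469, -0.866, -0.175], [-0.35, -0.0, -0.937]]
force: [0.1, -0.2, -1.6]
gripper_width: 27.9
gripper_force: 109.3
```

```bash
python3 look.py
```

```text
[358.7 241.7  60.6] pitch 20.478919097239135 [ 0.1 -0.2 -1.6] 24.375
edge [473.8 308.3   5.9]
(np.int32(806), array([36, 36], dtype=int32), array([142.3, 230.4])) (np.int32(563), array([33, 28], dtype=int32), array([486.7, 231.2]))
[511.3 324.6  14. ] 0.9050183082080446 in tool [178.8   4.7 -17.1]
```

move_arm(plan="-7 0 2.6 0 0 0 -1;-14 0 5.2 0 0 0 -1;-21 0 7.9 0 0 0 -1;-28 0 10.5 0 0 0 -1;-36 0 13.5 0 0 0 -1;-44 0 16.5 0 0 0 -1;-52 0 15 0 0 0 -1;-60 0 0 0 0 0 -1;-70 0 -25 0 0 0 -1;-80 0 -50 0 0 0 -1")

```text
time: 25.72
tool_pos: [309.1, 213.0, 136.3]
tcp_rot: [[0.811, 0.501, -0.303], [0.469, -0.866, -0.175], [-0.35, -0.0, -0.937]]
force: [0.2, -0.2, -1.9]
gripper_width: 27.8
gripper_force: 109.3
```

```bash
python3 look.py; python3 - <<'E'
from h import *
im=manip.get_image("top")[170:320,70:270]; sc=manip.get_image("scene")[160:290,400:570]
a=cv2.resize(im,(400,300),interpolation=2); b=cv2.resize(sc,(392,300),interpolation=2)
cv2.imwrite("pics/c9.png",np.hstack([a,b]))
E
```

```text
[309.1 213.  136.3] pitch 20.483043353073608 [ 0.2 -0.2 -1.9] 25.725
edge [424.2 279.6  81.6]
(np.int32(725), array([37, 36], dtype=int32), array([142.7, 230.3])) (np.int32(551), array([34, 26], dtype=int32), array([486.5, 232.5]))
[511.8 324.9  10.4] 1.1513196923636602 in tool [260.9   4.7  37. ]
```

View pics/c9.png

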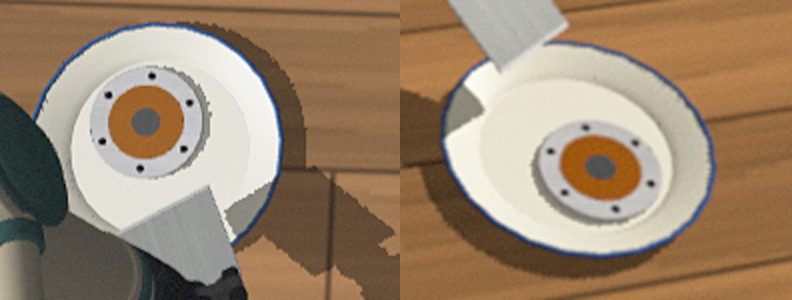

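The cover lies flat inside the plate's floor with its greased face up (top crop (148, 122), scene crop (600, 167)), and the blade is clear of it. Next I lay the scraper down in the free area.

```bash
python3 - <<'E'
from h import *
go([400,0,90],tool(5))
E
```

```text
shift [-10.9 229.9  52.3] rot [ 4.5 20.1 24.8]
```

move_arm(plan="-11 45 0 0.8 4 4 -1;-11 85 10 1.7 8 9 -1;-11 130 20 2.5 12 14 -1;-11 180 40 3.5 16 19 -1;-11 230 52 4.5 20.1 24.8 -1;-11 230 52 4.5 20.1 24.8 -1;-11 230 52 4.5 20.1 24.8 -1")

```text
time: 26.8
tool_pos: [398.6, 0.1, 89.6]
tcp_rot: [[0.996, 0.086, -0.004], [0.086, -0.996, 0.001], [-0.004, -0.001, -1.0]]
force: [-0.4, 0.0, -2.0]
gripper_width: 27.7
gripper_force: 109.8
```

```bash
python3 - <<'E'
from h import *
print(manip.read_state()["tool_pos"]);go([400,0,5.5],tool(5))
E
```

```text
[3.98595220e+02 1.25326437e-01 8.95565339e+01]
shift [ 1.8  0.4 84. ] rot [-0.1  0.2 -0.1]
```

move_arm(plan="0 0 30 0 0 0 -1;0 0 60 0 0 0 -1;0 0 76 0 0 0 -1;0 0 82 0 0 0 -1;0 0 84.5 0 0 0 -1;0 0 84.5 0 0 0 -1;0 0 84.5 0 0 0 -1")

```text
time: 27.68
tool_pos: [400.4, -0.1, 6.5]
tcp_rot: [[0.996, 0.087, 0.0], [0.087, -0.996, -0.0], [0.0, 0.0, -1.0]]
force: [0.9, -0.4, -1.6]
gripper_width: 28.0
gripper_force: 109.8
```

move_arm(plan="0 0 0 0 0 0 0.6;0 0 0 0 0 0 0.6;0 0 0 0 0 0 0.6;0 0 0 0 0 0 0.6;0 0 -20 0 0 0 0.6;0 0 -60 0 0 0 0.6;0 0 -120 0 0 0 0.6;0 0 -150 0 0 0 0.6;0 0 -150 0 0 0 0.6")

```text
time: 28.8
tool_pos: [401.8, -0.4, 158.2]
tcp_rot: [[0.996, 0.087, 0.005], [0.087, -0.996, -0.001], [0.005, 0.001, -1.0]]
force: [-0.9, -0.2, -0.4]
gripper_width: 68.2
gripper_force: 0.0
```

move_arm(plan="-60 60 -30 0 0 0 0.6;-100 120 -30 0 0 0 0.6;-120 180 -30 0 0 0 0.6;-120 240 -30 0 0 0 0.6;-120 240 -30 0 0 0 0.6;-120 240 -30 0 0 0 0.6")

```text
time: 29.55
tool_pos: [300.6, -251.1, 184.5]
tcp_rot: [[0.997, 0.083, -0.003], [0.083, -0.997, 0.002], [-0.003, -0.002, -1.0]]
force: [-0.0, 1.1, -0.5]
gripper_width: 68.3
gripper_force: 0.0
```

```bash
python3 look.py; python3 - <<'E'
from h import *
im=manip.get_image("top");h=cv2.cvtColor(im,cv2.COLOR_BGR2HSV)
ref=cv2.imread("pics/top0.png")
# change map away from the arm: rack/tins/funnel, tub
for n,(x0,y0,x1,y1) in dict(tins=(225,55,335,125),funnel=(385,75,455,145),tub=(420,225,495,295)).items():
    print(n,np.mean(cv2.absdiff(im,ref)[y0:y1,x0:x1]))
# scraper: grey blade corners
m=cv2.inRange(h,(0,0,100),(180,45,200))[150:420,220:420]
k,l,st,c=cv2.connectedComponentsWithStats(m);o=1+np.argmax(st[1:,4])
ys,xs=np.nonzero(l==o);r=cv2.minAreaRect(np.stack([xs+220,ys+150],1).astype(np.float32));bx=cv2.boxPoints(r)
q=[onz("top",*b,4).round(0) for b in bx];print(st[o],q, [np.linalg.norm(q[i]-q[i-1]) for i in(0,1)])
E
```

```text
[ 300.6 -251.1  184.5] pitch 0.1534542868505961 [-0.   1.1 -0.5] 29.55
edge [ 443.8 -239.2  179.4]
(np.int32(723), array([37, 36], dtype=int32), array([142.5, 230.2])) (np.int32(548), array([34, 26], dtype=int32), array([486.5, 232.5]))
[511.9 325.   10.5] 1.5571643294022464 in tool [ 258.9 -556.2  174.5]
tins 3.574242424242424
funnel 4.360952380952381
tub 3.858984126984127
[  60   69   48   52 2218] [array([540.,  57.,   4.]), array([548., -33.,   4.]), array([448., -41.,   4.]), array([441.,  49.,   4.])] [np.float64(99.32270636667126), np.float64(90.35485598461214)]
```

```bash
python3 -c "
from workcell import manip
print(manip.sign_off())"
```

```text
the job is handed in; nothing more can be done
None
```

The cover lies flat in the enamel plate with its greased face up, the scraper is flat on the bench and released, the tins, funnel and tub look unmoved in the top view, and the job was handed in at about 30 s of the allowed 72 s.

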